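# Raise the bench splash screen to its middle rung

### The arm

A 7-joint arm with a two-finger parallel gripper is mounted at the origin on the work surface; the furniture and walls round the work are solid. World frame = base frame: x ahead of the robot, y to its left, z up, the work surface at z = 0. Lengths are in m, angles in rad, forces in N, time in s.
With the tool pointing down it reaches from about 0.425 to 0.925 m from the base axis. Payload 6.8 kg.
Tool frame: the origin (TCP) lies at the very end of the fingers, on their centre line; the grasp point (between the pads) lies 19 mm behind it; z points along the fingers, y is the line along which they close (so a half turn about z gives the same grasp; the last joint's range is limited). The gripper opens to 85 mm and grips with 20 to 120 N. Pads are 22 mm wide; open, the fingers measure 114 mm over their backs; the gripper's body (76 mm by 85 mm) begins 54 mm behind the grasp point. The pads swing forward as they close: fully open they stand 13 mm farther back than shut.
Start: joints at [1.203, 0.477, 0.022, 1.555, -0.011, 1.109, -0.083], TCP at [0.173, -0.652, 0.201] pointing down, gripper open.
Joint ranges: [-2.96, 2.96], [-0.34, 2.1], [-1.41, 1.46], [0.24, 2.44], [-1.37, 4.51], [0.17, 1.92], [-2.96, 2.96]. Speed limits (rad/s): [2.39, 2.39, 3.14, 3.14, 3.14, 3.14, 3.14].

### API

Orientations are given as a unit quaternion [x, y, z, w].
In Python, from rig import monitor, eyes, arm gives the robot as it stands.
- The arm moves only by the tool send_rows, never from a script. Its arguments are lists of equal length, an entry for each row: "gripper": the finger opening in m, from 0 to 0.0854; "slide": the shift along the tool's x, y, z in m, a list of three; "spin": the turn about the tool's z in rad. A call has 1 to 20 rows; each row shifts and turns the commanded pose from where the row before left it, along the tool's axes as they then stand; what a row does not reach is not made up. A row lasts 1/12 s, in which the tool goes at most 41.7 mm and 7.16 degrees, less where a joint would pass 70% of its speed; a pose out of reach is approached as far as the arm can. A call is refused whole if a number of a shift passes 0.0417 or a number of a turn 0.125, either way. A call with a gripper value outside its range is refused whole. The fingers move at their own pace and stop on an object; "force" is the grip in N (left out, the last holds). Time passes only in rows, so rows that do not move let the fingers close. It gives the time, the measured TCP pose, the force, the opening and the grip force at its end, in the units of the state.
- monitor.sense(): the state, without advancing time (a new reading comes with each control period).
- eyes.camera(name): name is "scene" or "top" or "wrist"; returns (picture, depth): 420x560x3 uint8, red, green, blue; 420x560 float32, m along the optical axis (not along the pixel's ray), 0 where there is no reading.
- eyes.calibration(name): a dict with "mtx" (3x3 intrinsics, pixels), "eye" and "orientation" of the camera in the world; the wrist camera has in their place "T_tool_cam" (4x4, takes a point from camera to tool coordinates, whose origin is the TCP and whose axes are the flange's). Camera axes: x right, y down, z forward; pixel columns grow to the right and rows downward; lengths in m; the calibration is good to about 2 mm. A picture is of the moment at which its call begins: read the wrist's pose just before it. calibration takes no time and is no camera call.
- arm.sign_off(): hands the job in; it is judged then, once.
The state is a dict: "clock": time; "joints": joint angles; "dq": joint speeds; "joint_efforts": joint torques, N m; "ee_pos": TCP position; "eef_rot": TCP orientation; "wrist_force": force on the tool from outside, world axes, zero at the start; "torque": the same for the moment, N m; "grip_width": finger opening in m; "gripper_force": force on a finger pad.
Only numpy, scipy, OpenCV 4.12 (cv2) and the standard library are available. Lean on these libraries where they do the work, as an engineer would, in place of code of your own. Each camera call takes 0.05 s, during which the arm holds its last target. There are 200 camera calls.

### The job

Raise the sliding section of the splash screen by its lifting bar until its pawl has passed the middle rung and dropped back out over it, then lower the screen gently until it hangs by the pawl on the middle of the three rungs, and let go. Do not let it drop, and leave the bottle, flask and beaker beside it standing where they are.

Things in the scene. Friction and masses are not known exactly. Their poses are not given: they have to be found in the camera images.
- stand: Fixed lower section of the splash screen: grey base plate 90 x 210 x 12 mm, two posts (48 x 18 mm, tops 158 mm above the bench, centred 85 mm to either side), three level steel rungs 9 mm thick between them, centred 50, 95 and 140 mm above the bench, 16.5 mm in front of the origin. Origin: centre of the base's underside; x to the rear (about the robot's left), y along the rungs, z up.
- lift_bar (a point): Middle of the lifting bar on top of the sliding section: bare steel bar 12 mm thick, 100 mm long, along the stand's y. With the screen down it is 192 mm up, 35 mm in front of the stand's origin, 50 mm in front of the screen's top rail (whose top edge is 26 mm lower). An arm at each end; 88 mm free between, so fingers can reach under it from the front or pinch it from above. Axes as the stand's.
- screen (a joint): Height of the sliding section (aluminium frame, clear pane, 0.4 to 0.9 kg) above its lowest place, m, 0 to 0.17. Slides freely, sinks by its weight. Hangs on the low, middle, top rung at about 0.021, 0.066, 0.111. The pawl falls back out over a rung some 17 mm above its hanging height: for the middle one raise to 0.09 to 0.12; above 0.125 it catches the top rung and cannot come down past it.
- pawl (a joint): Pawl angle, rad: dark steel, 40 mm wide, its nose reaching 28 mm forward from a pivot on the sliding section, over the rungs. 0: nose level and out (held by its heavy tail and a stop; so it carries the screen). Positive: nose swung down, to about 1 rad, pushed by a rung as the screen rises; falls back by itself.
- rung2_mid (a point): Middle of the middle rung (steel, 9 mm thick, 152 mm between the posts), at its axis. Axes are those of the stand.
- wash_bottle: White plastic wash bottle with a red cap, 111 x 67 x 214 mm, standing behind the screen (on its left as the robot sees it); origin under its middle. To be left alone.
- flask: Round-bellied long-necked stoppered flask, 77 mm across, 200 mm high, standing near the wash bottle, to its left; origin under its middle. To be left alone.
- beaker: Small glass beaker, 57 mm across, 71 mm high, standing to the right of the screen, near the wall; origin under its middle. To be left alone.

How it is judged:
At the end, for the whole second after the job is handed in: The sliding section hangs at rest from the middle rung: its height is 0.060 to 0.071 m (nominally 0.066) and the pawl's nose is out over the rung (angle under 0.2 rad) (value of joint screen between 0.06 and 0.071 m and value of joint pawl below 0.2 rad and velocity of joint screen between -0.01 and 0.01 m/s); the robot touches nothing.
It fails at once if the screen is dropped (sinks faster than 0.3 m/s) (velocity of joint screen below -0.3 m/s).
It fails at once if the wash bottle, the flask or the beaker is pushed more than 20 mm or tipped (distance of any of wash_bottle, flask, beaker from where it was at the start of the episode above 0.02 m or angle between any of wash_bottle, flask, beaker's own z axis and vertical above 0.3 rad).
It also fails if it takes over 35 s, if anything falls off the work surface, if the arm or the gripper's body presses on something with over 40 N, if the wrist force passes 120 N, or if a joint passes its speed limit or range.

## Working session

There is one attempt and no reset: what is moved stays moved. The work goes in short steps, Python scripts to look and compute and a tool call to move; the robot and the scene stay as the last step left them, time stands still between calls to the robot, and variables do not carry over. Pictures are saved under pics/ and viewed, at most 10 in all, crops included, and the job is handed in when it is done.

Besides the shell and the picture viewer there is one more tool, called after "Call:" as a command line: name --pt "numbers of a row" for each row, then --argument value for the rest. send_rows: Moves the arm, as the interface text tells. Its arguments: {"type":"object","properties":{"gripper":{"type":"array","items":{"type":"number"}},"slide":{"type":"array","items":{"type":"array","items":{"type":"number"}}},"spin":{"type":"array","items":{"type":"number"}},"force":{"type":"number"}},"required":["gripper","slide","spin"]}

```bash
mkdir -p pics; python3 - <<'E'
from rig import monitor, eyes, arm
import cv2,numpy as np
s=monitor.sense();print(s)
for n in("scene","top"):
    p,d=eyes.camera(n);cv2.imwrite(f"pics/{n}0.png",p[...,::-1]);np.save(f"pics/{n}0.npy",d);print(n,eyes.calibration(n))
print(eyes.calibration("wrist"))
E
```

```text
{'clock': 0.0, 'joints': array([ 1.20288655,  0.47779423,  0.02232975,  1.5564555 , -0.01147998,
        1.10930002, -0.0831071 ]), 'dq': array([ 8.65353413e-04, -1.90107212e-04, -1.64796462e-03, -7.57178706e-05,
        7.42641820e-04,  1.60395664e-03,  5.06664618e-04]), 'joint_efforts': array([ 4.94005362e-04, -5.96433985e+01,  1.60799235e+00, -2.81189543e+01,
        1.24898111e-02,  9.30912240e-03, -7.63472656e-06]), 'ee_pos': array([ 0.17321977, -0.65172353,  0.20022781]), 'eef_rot': array([ 9.91571715e-01,  1.29555772e-01, -1.92074473e-04, -8.94082381e-04]), 'wrist_force': array([0.3907913 , 0.78793686, 0.05772059]), 'torque': array([-0.01881582, -0.04242185, -0.00602745]), 'gripper_force': 0.0, 'grip_width': 0.0854137290395787}
scene {'mtx': array([[383.62774184,   0.        , 276.52524613],
       [  0.        , 383.62774184, 205.93846934],
       [  0.        ,   0.        ,   1.        ]]), 'eye': array([ 0.4863592 , -0.64032603,  0.92310671]), 'orientation': array([ 0.96805195,  0.04278017, -0.01097393, -0.24682959])}
top {'mtx': array([[399.72549115,   0.        , 277.23074166],
       [  0.        , 399.72549115, 215.03365036],
       [  0.        ,   0.        ,   1.        ]]), 'eye': array([ 0.37070222, -0.19514995,  1.18771311]), 'orientation': array([-0.69880054,  0.71383523, -0.038181  ,  0.02567621])}
{'mtx': array([[290.54461374,   0.        , 278.83206373],
       [  0.        , 290.54461374, 215.01796673],
       [  0.        ,   0.        ,   1.        ]]), 'T_tool_cam': array([[-5.50869653e-04, -9.59556707e-01, -2.81514870e-01,
         7.15306736e-02],
       [ 9.99998246e-01, -1.03251431e-03,  1.56257231e-03,
        -3.14794011e-04],
       [-1.79004488e-03, -2.81513516e-01,  9.59555593e-01,
        -1.71164439e-01],
       [ 0.00000000e+00,  0.00000000e+00,  0.00000000e+00,
         1.00000000e+00]])}
```

View pics/scene0.png

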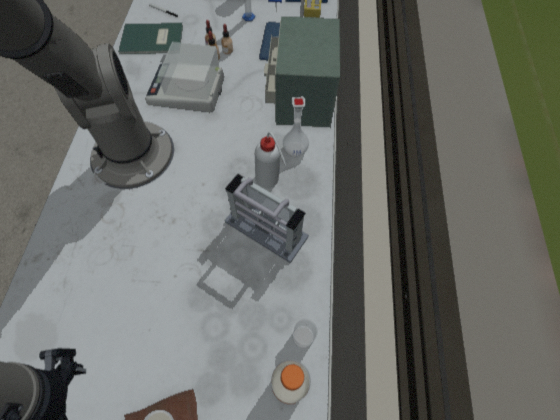

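View pics/top0.png

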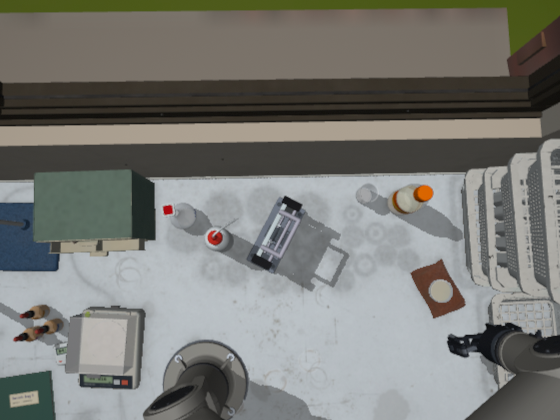

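The scene view shows the stand near (265,215). The top view shows it near (277,235), with black post caps at about (291,204) and (263,266). The bottle (217,240) and flask (183,214) are to the left, and the beaker (366,193) to the right. I'll enlarge both crops.

```bash
python3 - <<'E'
import cv2,numpy as np
a=cv2.imread("pics/top0.png")[185:285,235:335];b=cv2.imread("pics/scene0.png")[165:265,215:315]
f=lambda i:cv2.resize(i,None,fx=4,fy=4,interpolation=cv2.INTER_CUBIC)
cv2.imwrite("pics/crop.png",np.hstack([f(a),f(b)]))
E
```

```text
(no output)
```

View pics/crop.png

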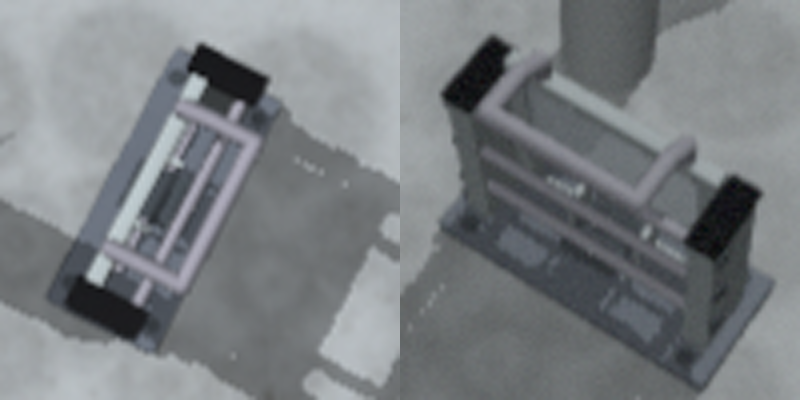

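The left crop (top view) shows the bar from (248,143) to (182,285), with cap centres at (230,73) and (107,305). The right crop (scene view) shows the bar from (488,108) to (640,198), with caps at (480,73) and (725,215).

```bash
cat > h.py <<'E'
from rig import monitor, eyes, arm
import numpy as np
from scipy.spatial.transform import Rotation as R
def ray(n,px):
    c=eyes.calibration(n);d=np.linalg.inv(c["mtx"])@[px[0],px[1],1.]
    return c["eye"],R.from_quat(c["orientation"]).apply(d)
def onz(n,px,z):
    o,d=ray(n,px);return o+d*(z-o[2])/d[2]
def tri(p,q):
    o,d=ray("top",p);e,f=ray("scene",q)
    t=np.linalg.lstsq(np.c_[d,-f],e-o,rcond=None)[0];a=o+t[0]*d;b=e+t[1]*f
    return (a+b)/2,np.linalg.norm(a-b)
E
python3 - <<'E'
from h import *
T=lambda x,y:(x/4+235-.4,y/4+185-.4);S=lambda x,y:((x-400)/4+215-.4,y/4+165-.4)
far,near=tri(T(248,143),S(640,198)),tri(T(182,285),S(488,108));print("bar tri",far,near)
for n,p in(("top",(T(248,143),T(182,285))),("scene",(S(640,198),S(488,108)))):
    a,b=[onz(n,q,.195) for q in p];print(n,"bar@.195",a,b,(a+b)/2,np.degrees(np.arctan2(*(a-b)[[1,0]])),np.linalg.norm(a-b))
for n,p in(("top",(T(230,73),T(107,305))),("scene",(S(725,215),S(480,73)))):
    a,b=[onz(n,q,.158) for q in p];print(n,"caps",a,b,(a+b)/2,np.degrees(np.arctan2(*(a-b)[[1,0]])),np.linalg.norm(a-b))
print(R.from_quat(monitor.sense()["eef_rot"]).as_matrix().round(3))
for n,q in(("bottle",(217,240)),("flask",(183,214)),("beaker",(366,193))):print(n,onz("top",q,.1))
E
```

```text
bar tri (array([ 0.44759379, -0.26192319,  0.18872975]), np.float64(0.0019772054238677466)) (array([ 0.35988477, -0.21829756,  0.19750959]), np.float64(0.0016988125720796949))
top bar@.195 [ 0.44614873 -0.26170974  0.195     ] [ 0.35903448 -0.21857589  0.195     ] [ 0.4025916  -0.24014281  0.195     ] -26.3419033704273 0.09720813189916136
scene bar@.195 [ 0.44887756 -0.26491472  0.195     ] [ 0.36027337 -0.21662705  0.195     ] [ 0.40457546 -0.24077088  0.195     ] -28.589583308862437 0.10090788899708827
top caps [ 0.49474652 -0.25370462  0.158     ] [ 0.34694153 -0.17118449  0.158     ] [ 0.42084402 -0.21244456  0.158     ] -29.174802225134123 0.16928050150287183
scene caps [ 0.49519385 -0.25229361  0.158     ] [ 0.34589133 -0.17181014  0.158     ] [ 0.42054259 -0.21205188  0.158     ] -28.327462564402644 0.16961377240255593
[[ 0.966  0.257 -0.001]
 [ 0.257 -0.966  0.002]
 [-0.    -0.002 -1.   ]]
bottle [ 0.40445144 -0.05075284  0.1       ]
flask [0.4771247  0.04097721 0.1       ]
beaker [ 0.52498709 -0.46153951  0.1       ]
```

Call:
send_rows --gripper '[0.05,0.05,0.05,0.05,0.05,0.05,0.05,0.05,0.05,0.05,0.05,0.05,0.05,0.05,0.05,0.05,0.05,0.05,0.05,0.05]' --pt "0.0205 -0.0211 -0.012" --pt "0.0205 -0.0211 -0.012" --pt "0.0205 -0.0211 -0.012" --pt "0.0205 -0.0211 -0.012" --pt "0.0205 -0.0211 -0.012" --pt "0.0205 -0.0211 -0.012" --pt "0.0205 -0.0211 -0.012" --pt "0.0205 -0.0211 -0.012" --pt "0.0205 -0.0211 0" --pt "0.0205 -0.0211 0" --pt "0.0205 -0.0211 0" --pt "0.0205 -0.0211 0" --pt "0.0205 -0.0211 0" --pt "0.0205 -0.0211 0" --pt "0.0205 -0.0211 0" --pt "0.0205 -0.0211 0" --pt "0 0 0" --pt "0 0 0" --pt "0 0 0" --pt "0 0 0" --spin '[0,0,0,0,0,0,0,0,0,0,0,0,0.095,0.095,0.095,0.095,0.095,0.095,0.095,0.095]' --force 60

```text
clock: 1.77
ee_pos: [0.4171, -0.2512, 0.2968]
eef_rot: [0.968, -0.25, -0.0, -0.0]
wrist_force: [0.3, -0.2, -0.1]
grip_width: 0.0496
gripper_force: 0.0
```

```bash
python3 - <<'E'
from h import *
import cv2
s=monitor.sense();p,d=eyes.camera("wrist");cv2.imwrite("pics/w1.png",p[...,::-1]);np.savez("pics/w1.npz",d=d,pos=s["ee_pos"],q=s["eef_rot"]);print(s["ee_pos"],s["joints"])
E
```

```text
[ 0.41708865 -0.25122638  0.29679314] [ 0.6334833   0.09349495 -0.23536515  1.85232917  0.02334159  1.19931038
 -1.68454531]
```

View pics/w1.png

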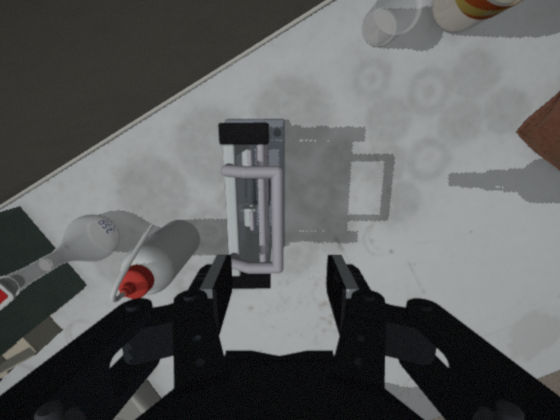

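The wrist view shows the bar as a vertical stripe at column about 278, from row 168 to row 268. It is parallel to the pads and nearly midway between the fingers.

```bash
python3 - <<'E'
from h import *
z=np.load("pics/w1.npz");c=eyes.calibration("wrist");T=c["T_tool_cam"];Rt=R.from_quat(z["q"]).as_matrix()
pts=[]
for px in((278.5,172),(278,263)):
    d=Rt@T[:3,:3]@np.linalg.inv(c["mtx"])@[*px,1];o=z["pos"]+Rt@T[:3,3]
    w=o+d*(.195-o[2])/d[2];pts.append(w);print(w,"tool",Rt.T@(w-z["pos"]))
m=sum(pts)/2;v=pts[0]-pts[1];print(m,np.linalg.norm(v),np.degrees(np.arctan2(v[1],v[0])))
print(Rt.T@(m-z["pos"]));print("depth",z["d"][165:275:12,278])
E
```

```text
[ 0.44656322 -0.26729239  0.195     ] tool [ 0.03365831 -0.0001852   0.10176343]
[ 0.36503564 -0.22161032  0.195     ] tool [-0.05979347 -0.00078076  0.10184597]
[ 0.40579943 -0.24445135  0.195     ] 0.09345372000219339 -29.263070232411057
[-0.01306758 -0.00048298  0.1018047 ]
depth [0.45422828 0.27226892 0.2763545  0.27846593 0.2825063  0.2855382
 0.2889074  0.2935417  0.29594582 0.30163664]
```

Call:
send_rows --gripper '[0.05,0.05,0.05,0.05,0.05,0.05,0.05,0.05,0.05,0.05,0.05,0.05]' --pt "-0.013 0 0.012" --pt "0 0 0.012" --pt "0 0 0.012" --pt "0 0 0.012" --pt "0 0 0.012" --pt "0 0 0.012" --pt "0 0 0.012" --pt "0 0 0.012" --pt "0 0 0.012" --pt "0 0 0.012" --pt "0 0 0.002" --pt "0 0 0" --spin '[0,0,0,0,0,0,0,0,0,0,0,0]'

```text
clock: 2.82
ee_pos: [0.4051, -0.245, 0.1745]
eef_rot: [0.969, -0.247, -0.001, -0.0]
wrist_force: [-0.5, -0.8, 0.0]
grip_width: 0.05
gripper_force: 0.0
```

Call:
send_rows --gripper '[0.03,0.02,0.016,0.014,0.0,0.0,0.0,0.0,0.0,0.0]' --pt "0 0 0" --pt "0 0 0" --pt "0 0 0" --pt "0 0 0" --pt "0 0 0" --pt "0 0 0" --pt "0 0 0" --pt "0 0 0" --pt "0 0 0" --pt "0 0 0" --spin '[0,0,0,0,0,0,0,0,0,0]' --force 60

```text
clock: 3.65
ee_pos: [0.4059, -0.2453, 0.1752]
eef_rot: [0.969, -0.248, -0.0, -0.0]
wrist_force: [-0.6, -0.2, 0.1]
grip_width: -0.0002
gripper_force: 0.0
```

The fingers closed on nothing, so I'll check the depth and look.

```bash
python3 - <<'E'
from h import *
import cv2
z=np.load("pics/w1.npz");c=eyes.calibration("wrist");T=c["T_tool_cam"];Rt=R.from_quat(z["q"]).as_matrix()
for v in(180,215,250):
  for u in range(274,284,2):
    dd=z["d"][v,u];w=z["pos"]+Rt@(T[:3,:3]@(np.linalg.inv(c["mtx"])@[u,v,1]*dd)+T[:3,3]);print(v,u,w.round(4))
out=[]
for n in("wrist","scene"):
    p,d=eyes.camera(n);p=p[...,::-1]
    out.append(cv2.resize(p[120:360,160:400] if n=="wrist" else p[140:280,180:320],(400,400),interpolation=cv2.INTER_CUBIC))
cv2.imwrite("pics/c2.png",np.hstack(out))
E
```

```text
180 274 [ 0.4421 -0.26    0.1959]
180 276 [ 0.4413 -0.2617  0.1966]
180 278 [ 0.4403 -0.2633  0.1955]
180 280 [ 0.4394 -0.2649  0.1959]
180 282 [ 0.4381 -0.2664  0.1931]
215 274 [ 0.4122 -0.2432  0.1959]
215 276 [ 0.4113 -0.245   0.1965]
215 278 [ 0.4105 -0.2468  0.1968]
215 280 [ 0.4094 -0.2484  0.1964]
215 282 [ 0.4078 -0.2498  0.1936]
250 274 [ 0.3798 -0.2251  0.1954]
250 276 [ 0.3795 -0.2273  0.1972]
250 278 [ 0.3783 -0.2289  0.1966]
250 280 [ 0.3765 -0.2303  0.1946]
250 282 [ 0.3749 -0.2318  0.193 ]
```

View pics/c2.png

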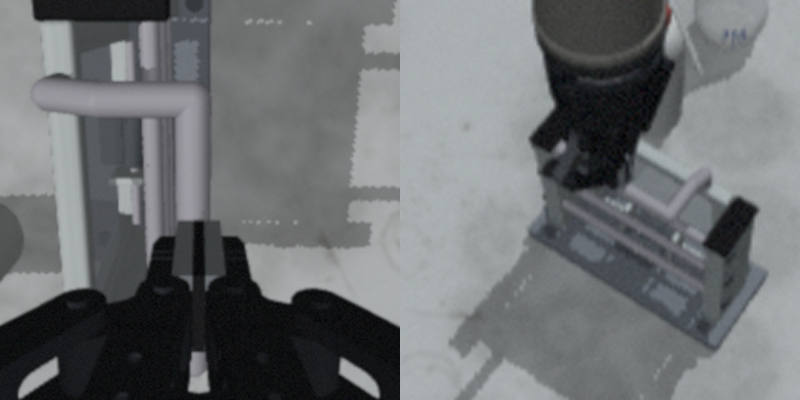

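```bash
python3 - <<'E'
from h import *
import cv2
s=monitor.sense();print(s["grip_width"],s["gripper_force"],s["wrist_force"],s["ee_pos"])
c=eyes.calibration("wrist");T=c["T_tool_cam"];Rt=R.from_quat(s["eef_rot"]).as_matrix()
p,d=eyes.camera("wrist")
for v in(190,215,235,250,258,265,275,290):
  for u in (270,274,279,284,288):
    dd=d[v,u];t=T[:3,:3]@(np.linalg.inv(c["mtx"])@[u,v,1]*dd)+T[:3,3];print(v,u,"tool",t.round(4),"world z",(s["ee_pos"]+Rt@t)[2].round(4))
cv2.imwrite("pics/c3.png",cv2.resize(p[200:350,229:329,::-1],(400,600),interpolation=cv2.INTER_CUBIC))
E
```

```text
-0.00032619300435199116 0.0 [ 0.01498839  0.15503833 -0.12299101] [ 0.40587529 -0.24533522  0.17518338]
190 270 tool [ 0.0414 -0.0047 -0.0222] world z 0.1974
190 274 tool [ 0.0412 -0.0027 -0.0214] world z 0.1965
190 279 tool [ 0.0413 -0.     -0.0221] world z 0.1973
190 284 tool [ 0.0407  0.0026 -0.0188] world z 0.194
190 288 tool [0.0015 0.0114 0.1766] world z -0.0014
215 270 tool [ 0.0274 -0.0049 -0.0208] world z 0.196
215 274 tool [ 0.0274 -0.0027 -0.0208] world z 0.196
215 279 tool [ 0.0276 -0.0001 -0.0214] world z 0.1966
215 284 tool [ 0.0266  0.0027 -0.0182] world z 0.1934
215 288 tool [-0.0302  0.0117  0.1765] world z -0.0013
235 270 tool [ 0.0162 -0.005  -0.0215] world z 0.1966
235 274 tool [ 0.016  -0.0028 -0.0211] world z 0.1963
235 279 tool [ 0.016  -0.0001 -0.021 ] world z 0.1962
235 284 tool [ 0.0149  0.0028 -0.0179] world z 0.1931
235 288 tool [-0.0571  0.0119  0.1777] world z -0.0026
250 270 tool [ 0.0067 -0.0051 -0.02  ] world z 0.1952
250 274 tool [ 0.007  -0.0029 -0.0208] world z 0.196
250 279 tool [ 0.0073 -0.0001 -0.0216] world z 0.1967
250 284 tool [ 0.0061  0.002
[... 459 characters left out ...]
265 279 tool [ 0.011  -0.0001 -0.0478] world z 0.223
265 284 tool [ 0.0107  0.0022 -0.0473] world z 0.2225
265 288 tool [ 0.0111  0.0041 -0.0481] world z 0.2232
275 270 tool [ 0.011  -0.0041 -0.0576] world z 0.2328
275 274 tool [ 0.0103 -0.0023 -0.0561] world z 0.2313
275 279 tool [ 0.0113 -0.0002 -0.058 ] world z 0.2332
275 284 tool [ 0.0106  0.002  -0.0567] world z 0.2319
275 288 tool [ 0.011   0.0037 -0.0575] world z 0.2327
290 270 tool [ 0.0121 -0.0037 -0.0717] world z 0.2469
290 274 tool [ 0.009  -0.0022 -0.0664] world z 0.2416
290 279 tool [ 0.0089 -0.0002 -0.0663] world z 0.2414
290 284 tool [ 0.0091  0.0018 -0.0667] world z 0.2419
290 288 tool [ 0.0114  0.0033 -0.0705] world z 0.2457
```

View pics/c3.png

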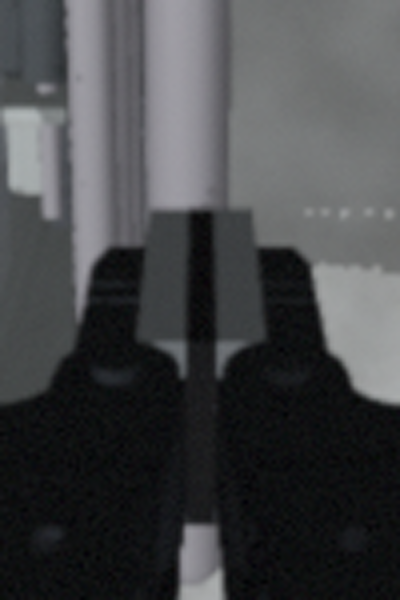

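The depth shows the shut fingertips ending about 37 mm short of the reported TCP. They closed just above the bar, at z of about 0.21 against a bar top of 0.197. I'll open and go down carefully.

Call:
send_rows --gripper '[0.042,0.042,0.042,0.042,0.042,0.042,0.042,0.042,0.042,0.042,0.042]' --pt "0 0 0" --pt "0 0 0" --pt "0 0 0" --pt "0 0 0" --pt "0 0 0.004" --pt "0 0 0.004" --pt "0 0 0.004" --pt "0 0 0.004" --pt "0 0 0.004" --pt "0 0 0" --pt "0 0 0" --spin '[0,0,0,0,0,0,0,0,0,0,0]'

```text
clock: 4.72
ee_pos: [0.4057, -0.2452, 0.1548]
eef_rot: [0.969, -0.247, -0.0, -0.0]
wrist_force: [0.1, 0.2, 0.9]
grip_width: 0.0418
gripper_force: 0.0
```

```bash
python3 - <<'E'
from h import *
import cv2
s=monitor.sense();print(s["grip_width"],s["wrist_force"],s["ee_pos"])
c=eyes.calibration("wrist");T=c["T_tool_cam"]
p,d=eyes.camera("wrist")
o,=[[]]
vv,uu=np.mgrid[200:300,215:345]
P=np.einsum('ij,jhw->ihw',T[:3,:3]@np.linalg.inv(c["mtx"]),np.stack([uu,vv,1+0*uu])*d[200:300,215:345])+T[:3,3][:,None,None]
m=(P[0]>.008)&(P[0]<.014)&(abs(P[1])>.010)&(abs(P[1])<.045)&(P[2]<-.02)&(P[2]>-.08)
print("finger low edge z",np.sort(P[2][m])[-8:], "y range",[ (P[1][m&(sg*P[1]>0)].min(),P[1][m&(sg*P[1]>0)].max()) for sg in(1,-1)])
cv2.imwrite("pics/c4.png",cv2.resize(p[190:340,179:379,::-1],(800,600),interpolation=cv2.INTER_CUBIC))
E
```

```text
0.04183357377018969 [0.11861895 0.19972032 0.86444949] [ 0.40566651 -0.24522049  0.15484935]
finger low edge z [-0.03384168 -0.0336795  -0.03333489 -0.03316322 -0.03268986 -0.0324893
 -0.03229523 -0.03224314] y range [(np.float64(0.020357440242446408), np.float64(0.027463591479060974)), (np.float64(-0.028157626400924708), np.float64(-0.021145377270589398))]
```

View pics/c4.png

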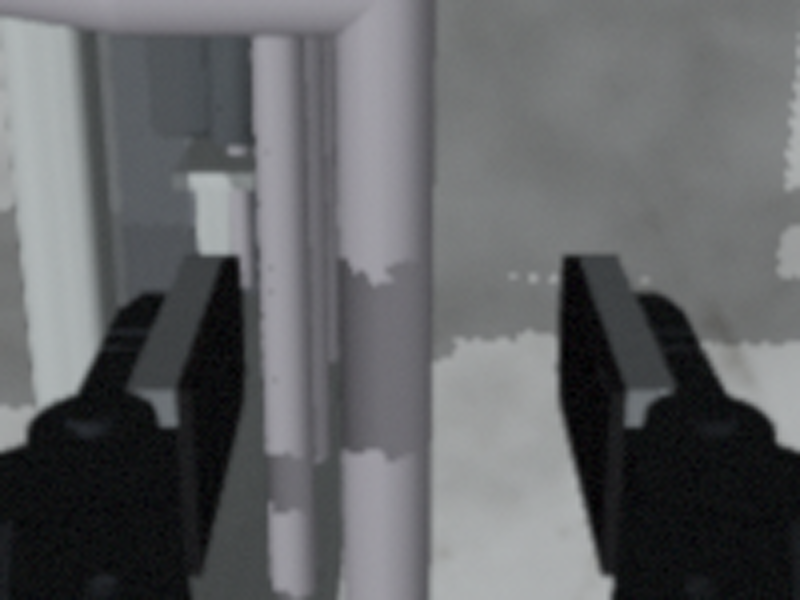

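The pads stand either side of the bar, with the bar at crop column 387 and the pad faces at columns 243 and 560. The tips sit about at bar height, so I'll go 18 mm lower, shift 1.5 mm and grip.

Call:
send_rows --gripper '[0.042,0.042,0.042,0.042,0.042,0.042,0.042,0.03,0.02,0.015,0.013,0.01,0.0,0.0,0.0,0.0,0.0]' --pt "0 -0.0015 0.003" --pt "0 0 0.003" --pt "0 0 0.003" --pt "0 0 0.003" --pt "0 0 0.003" --pt "0 0 0.003" --pt "0 0 0" --pt "0 0 0" --pt "0 0 0" --pt "0 0 0" --pt "0 0 0" --pt "0 0 0" --pt "0 0 0" --pt "0 0 0" --pt "0 0 0" --pt "0 0 0" --pt "0 0 0" --spin '[0,0,0,0,0,0,0,0,0,0,0,0,0,0,0,0,0]' --force 60

```text
clock: 6.18
ee_pos: [0.4069, -0.2437, 0.1374]
eef_rot: [0.969, -0.247, 0.0, -0.0]
wrist_force: [0.6, 3.8, 4.7]
grip_width: 0.0103
gripper_force: 58.4
```

Call:
send_rows --gripper '[0,0,0,0,0,0,0,0]' --pt "0 0 -0.002" --pt "0 0 -0.002" --pt "0 0 -0.002" --pt "0 0 -0.002" --pt "0 0 -0.002" --pt "0 0 -0.002" --pt "0 0 0" --pt "0 0 0" --spin '[0,0,0,0,0,0,0,0]' --force 80

```text
clock: 6.85
ee_pos: [0.4069, -0.2437, 0.1488]
eef_rot: [0.969, -0.247, 0.0, -0.0]
wrist_force: [4.4, 2.4, -5.4]
grip_width: 0.0095
gripper_force: 77.8
```

```bash
cat >> h.py <<'E'
def barz():
    """median world height of the bar's top, from the wrist depth ahead of the fingers"""
    s=monitor.sense();c=eyes.calibration("wrist");T=c["T_tool_cam"];Rt=R.from_quat(s["eef_rot"]).as_matrix()
    p,d=eyes.camera("wrist");vv,uu=np.mgrid[150:300,240:320]
    P=np.einsum('ij,jhw->ihw',T[:3,:3]@np.linalg.inv(c["mtx"]),np.stack([uu,vv,1+0*uu])*d[150:300,240:320])+T[:3,3][:,None,None]
    m=(P[0]>.015)&(P[0]<.035)&(abs(P[1])<.0025)&(P[2]<-.02)
    z=s["ee_pos"][2]-np.median(P[2][m]);print("bar top",z,"screen",z-.1965,m.sum(),"tcp z",s["ee_pos"],"F",s["wrist_force"],s["grip_width"],s["clock"]);return p
E
python3 -c "
from h import *
barz()"
```

```text
bar top 0.2075049056357115 screen 0.011004905635711493 531 tcp z [ 0.40689754 -0.24368802  0.1488231 ] F [ 4.41521337  2.35828225 -5.42557896] 0.009451391785902015 6.85
```

Call:
send_rows --gripper '[0,0,0,0,0,0,0,0,0,0,0,0,0,0,0,0,0,0,0,0]' --pt "0 0 -0.003" --pt "0 0 -0.003" --pt "0 0 -0.003" --pt "0 0 -0.003" --pt "0 0 -0.003" --pt "0 0 -0.003" --pt "0 0 -0.003" --pt "0 0 -0.003" --pt "0 0 -0.003" --pt "0 0 -0.003" --pt "0 0 -0.003" --pt "0 0 -0.003" --pt "0 0 -0.003" --pt "0 0 -0.003" --pt "0 0 -0.003" --pt "0 0 -0.003" --pt "0 0 -0.003" --pt "0 0 -0.003" --pt "0 0 0" --pt "0 0 0" --spin '[0,0,0,0,0,0,0,0,0,0,0,0,0,0,0,0,0,0,0,0]'

```text
clock: 8.57
ee_pos: [0.4069, -0.2437, 0.2028]
eef_rot: [0.969, -0.247, 0.0, -0.0]
wrist_force: [4.2, 2.2, -6.0]
grip_width: 0.0097
gripper_force: 78.9
```

```bash
python3 -c "
from h import *
barz()"
```

```text
bar top 0.26148705579854215 screen 0.06498705579854214 537 tcp z [ 0.40688026 -0.24371928  0.20281136] F [ 4.19739727  2.1580992  -6.00472262] 0.009708921448898563 8.5667
```

No slip: screen at 0.065. I'll raise it another 40 mm to 0.105.

Call:
send_rows --gripper '[0,0,0,0,0,0,0,0,0,0,0,0,0,0,0,0,0,0]' --pt "0 0 -0.0025" --pt "0 0 -0.0025" --pt "0 0 -0.0025" --pt "0 0 -0.0025" --pt "0 0 -0.0025" --pt "0 0 -0.0025" --pt "0 0 -0.0025" --pt "0 0 -0.0025" --pt "0 0 -0.0025" --pt "0 0 -0.0025" --pt "0 0 -0.0025" --pt "0 0 -0.0025" --pt "0 0 -0.0025" --pt "0 0 -0.0025" --pt "0 0 -0.0025" --pt "0 0 -0.0025" --pt "0 0 0" --pt "0 0 0" --spin '[0,0,0,0,0,0,0,0,0,0,0,0,0,0,0,0,0,0]'

```text
clock: 10.12
ee_pos: [0.4069, -0.2437, 0.2427]
eef_rot: [0.969, -0.247, 0.0, -0.0]
wrist_force: [6.1, 1.5, -4.3]
grip_width: 0.0097
gripper_force: 79.4
```

```bash
python3 -c "
from h import *
barz()"
```

```text
bar top 0.30139953950932186 screen 0.10489953950932185 538 tcp z [ 0.40686332 -0.24366104  0.24269867] F [ 6.13972808  1.52431016 -4.31976763] 0.009703157393085858 10.1167
```

Call:
send_rows --gripper '[0,0,0,0,0,0,0,0,0,0,0,0,0,0,0,0,0,0,0]' --pt "0 0 0.002" --pt "0 0 0.002" --pt "0 0 0.002" --pt "0 0 0.002" --pt "0 0 0.002" --pt "0 0 0.002" --pt "0 0 0.002" --pt "0 0 0.002" --pt "0 0 0.002" --pt "0 0 0.002" --pt "0 0 0.002" --pt "0 0 0.002" --pt "0 0 0.002" --pt "0 0 0.002" --pt "0 0 0.002" --pt "0 0 0.002" --pt "0 0 0.002" --pt "0 0 0" --pt "0 0 0" --spin '[0,0,0,0,0,0,0,0,0,0,0,0,0,0,0,0,0,0,0]'

```text
clock: 11.75
ee_pos: [0.4069, -0.2436, 0.2085]
eef_rot: [0.969, -0.247, 0.0, -0.0]
wrist_force: [5.1, 2.5, -6.4]
grip_width: 0.0097
gripper_force: 79.4
```

Call:
send_rows --gripper '[0,0,0,0,0,0]' --pt "0 0 0.001" --pt "0 0 0.001" --pt "0 0 0.001" --pt "0 0 0.001" --pt "0 0 0" --pt "0 0 0" --spin '[0,0,0,0,0,0]'

```text
clock: 12.25
ee_pos: [0.4069, -0.2437, 0.2046]
eef_rot: [0.969, -0.247, 0.0, -0.0]
wrist_force: [4.1, 3.0, -5.5]
grip_width: 0.0099
gripper_force: 79.4
```

Call:
send_rows --gripper '[0,0,0,0]' --pt "0 0 0.001" --pt "0 0 0" --pt "0 0 0" --pt "0 0 0" --spin '[0,0,0,0]'

```text
clock: 12.58
ee_pos: [0.4069, -0.2437, 0.2036]
eef_rot: [0.969, -0.247, 0.0, -0.0]
wrist_force: [5.4, 1.9, -6.4]
grip_width: 0.0096
gripper_force: 79.4
```

Call:
send_rows --gripper '[0,0,0,0]' --pt "0 0 0.001" --pt "0 0 0" --pt "0 0 0" --pt "0 0 0" --spin '[0,0,0,0]'

```text
clock: 12.92
ee_pos: [0.4069, -0.2437, 0.2034]
eef_rot: [0.969, -0.247, 0.0, -0.0]
wrist_force: [3.7, 4.6, 0.1]
grip_width: 0.0095
gripper_force: 80.5
```

Call:
send_rows --gripper '[0,0,0,0]' --pt "0 0 0.0005" --pt "0 0 0" --pt "0 0 0" --pt "0 0 0" --spin '[0,0,0,0]'

```text
clock: 13.25
ee_pos: [0.4069, -0.2437, 0.2033]
eef_rot: [0.969, -0.247, 0.0, -0.0]
wrist_force: [1.8, 5.6, 3.6]
grip_width: 0.01
gripper_force: 80.7
```

```bash
python3 -c "
from h import *
barz()"
```

```text
bar top 0.26196284065280784 screen 0.06546284065280783 534 tcp z [ 0.4069176  -0.24374011  0.20328137] F [1.80439707 5.61669747 3.59116941] 0.01001480276465185 13.25
```

The pawl carries the screen at 0.066, with the wrist force reversed. I'll release and back off upward.

Call:
send_rows --gripper '[0.012,0.015,0.02,0.03,0.04,0.042,0.042,0.042,0.042,0.042,0.042,0.042,0.042,0.042,0.042,0.042,0.042,0.042,0.042,0.042]' --pt "0 0 0" --pt "0 0 0" --pt "0 0 0" --pt "0 0 0" --pt "0 0 0" --pt "0 0 0" --pt "0 0 0" --pt "0 0 0" --pt "0 0 -0.005" --pt "0 0 -0.01" --pt "0 0 -0.01" --pt "0 0 -0.01" --pt "0 0 -0.01" --pt "0 0 -0.01" --pt "0 0 -0.01" --pt "0 0 -0.01" --pt "0 0 -0.01" --pt "0 0 -0.01" --pt "0 0 0" --pt "0 0 0" --spin '[0,0,0,0,0,0,0,0,0,0,0,0,0,0,0,0,0,0,0,0]'

```text
clock: 14.97
ee_pos: [0.4069, -0.2442, 0.2982]
eef_rot: [0.969, -0.248, 0.001, 0.0]
wrist_force: [-0.2, -0.7, 0.1]
grip_width: 0.0418
gripper_force: 0.0
```

```bash
python3 - <<'E'
from h import *
import cv2
p=barz();q,_=eyes.camera("scene")
cv2.imwrite("pics/f.png",np.hstack([cv2.resize(p[:,70:490,::-1],(400,400)),cv2.resize(q[90:290,180:380,::-1],(400,400))]))
E
```

```text
bar top nan screen nan 0 tcp z [ 0.40686372 -0.24416847  0.29822049] F [-0.24361609 -0.72815813  0.1051169 ] 0.041779674709381175 14.9667
  return _methods._mean(a, axis=axis, dtype=dtype,
  ret = ret.dtype.type(ret / rcount)
```

View pics/f.png

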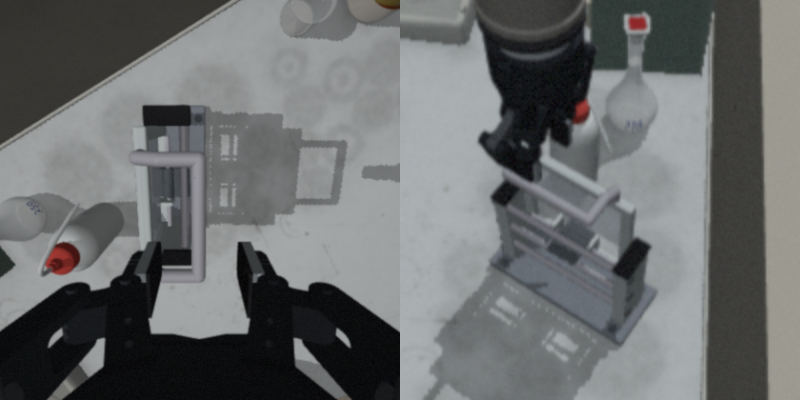

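The left view shows the screen raised and the fingers clear of the bar. The right view shows the bottle, flask and stand all standing. I'll confirm the bar height and then hand in.

```bash
python3 - <<'E'
from h import *
s=monitor.sense();c=eyes.calibration("wrist");T=c["T_tool_cam"];Rt=R.from_quat(s["eef_rot"]).as_matrix()
p,d=eyes.camera("wrist")
z=[]
for v in range(180,250,5):
    t=T[:3,:3]@(np.linalg.inv(c["mtx"])@[275,v,1]*d[v,275])+T[:3,3];z.append((s["ee_pos"]+Rt@t)[2])
h=np.median(z)-.1965;print("screen",h)
if .062<h<.069: print(arm.sign_off())
E
```

```text
screen 0.06550612908821768
the job is handed in; nothing more can be done
None
```

The screen hangs by its pawl on the middle rung at about 0.0655 m, the gripper has let go and is clear above it, the bottle and flask were standing in the last picture and the beaker looked untouched, and the job is handed in.

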